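Seat the big optical cell against the detector in the photometer's light path

ROBOT

A 6-joint arm with a two-finger parallel gripper is mounted at the origin on the work surface. World frame = base frame: x ahead of the robot, y to its left, z up, the work surface at z = 0. Lengths are in m, angles in rad, forces in N, time in s.
With the tool pointing down it reaches from about 0.3 to 0.775 m from the base axis. Payload 14.6 kg.
Tool frame: the origin (TCP) lies at the very end of the fingers, on their centre line; the grasp point (between the pads) lies 19 mm behind it; x points along the fingers, z is the direction in which the jaws open and shut, and the axes are right-handed (so a half turn about x gives the same grasp; the last joint's range is limited). The gripper opens to 94 mm and grips with 3 to 60 N. Pads are 16 mm wide; open, the fingers measure 119 mm over their backs; the gripper's body (75 mm by 177 mm) begins 78 mm behind the grasp point.
Start: joints at [-1.364, 0.3, 1.521, -0, 1.321, -0.067], TCP at [0.149, -0.53, 0.205] pointing down, gripper open.
Joint ranges: [-3.03, 3.03], [-0.79, 2.21], [0.23, 2.52], [-1.04, 4.18], [0, 3.07], [-2.55, 2.55]. Speed limits (rad/s): [2.22, 2.22, 2.57, 3.14, 3.14, 3.14].

INTERFACE

Orientations are given as [roll, pitch, yaw] about the fixed x, y, z axes, in that order (R = Rz(yaw) Ry(pitch) Rx(roll)).
In Python, from station import ctrl gives the robot as it stands. The module is installed in compiled form; this text tells all that it offers.
- The arm moves only by the tool servo_tool, never from a script. Its argument "motion" is one flat list of numbers, 4 for each row, row after row: the shift along the tool's x, y, z in mm, then the turn about the tool's x in degrees. In form: [dx, dy, dz, roll, dx, dy, dz, roll, ...]. A call has 1 to 20 rows; each row is the pose to reach, as a shift and turn from the pose commanded when the call began, along the tool's axes at that moment; what a row does not reach only later rows make up. A row lasts 1/8 s, in which the tool goes at most 62.5 mm and 10.7 degrees, less where a joint would pass 70% of its speed; a pose out of reach is approached as far as the arm can. A call with a gripper value outside its range is refused whole. "gripper" is the opening, from 0 (shut) to 1 (fully open), set as the call begins (left out, the last holds). The fingers move at their own pace and stop on an object; "force" is the grip in N (left out, the last holds). Time passes only in rows, so rows that repeat a pose let the fingers close. It gives the time, the measured TCP pose, the force and the opening at its end, in the units of the state.
- ctrl.get_obs(): the state, without advancing time (a new reading comes with each control period).
- ctrl.camera(name): name is "scene" or "side" or "wrist"; returns a dict with "color" (480x640x3 uint8, red, green, blue), "z_map" (480x640 float32, m along the optical axis (not along the pixel's ray), 0 where there is no reading), "fx", "fy", "cx", "cy" (pixels), "rvec" (rotation vector, rad) and "tvec" (3), from world to camera coordinates, as OpenCV has them. Camera axes: x right, y down, z forward; pixel columns grow to the right and rows downward; lengths in m; the calibration is good to about 2 mm. A picture is of the moment at which its call begins.
- ctrl.hand_in(): hands the job in, once; it reports no verdict.
The state is a dict: "time_s": time; "qpos": joint angles; "joint_vel": joint speeds; "tau": joint torques, N m; "ee_pos": TCP position; "eef_rot": TCP orientation; "force": force on the tool from outside, world axes, zero at the start; "moment": the same for the moment, N m; "grip_width": finger opening in m.
Only numpy, scipy, OpenCV 4.12 (cv2) and the standard library are available. Lean on these libraries where they do the work, as an engineer would, in place of code of your own. Each camera call takes 0.05 s, during which the arm holds its last target.

TASK

The big glass cell was left turned the wrong way on the photometer's loading table. Turn it so that its clear ends will face the lamp and the detector, slide it into the bay (the guide rail keeps it square) until it drops into the shallow recess and lies flat, then slide it on sideways in the recess until it is home against the stop bar of the detector head, its clear end pressing the sprung light sleeve in. It is too wide to grip: push it gently, as it is glass, do not tip it over, and leave everything else on the bench where it stands; the detector head is clamped in a different place each time.

Things in the scene. Friction and masses are not known exactly. Their poses are not given: they have to be found in the camera images.
- cell: Big sealed empty glass cell, 60 mm high, flat closed top. Black foot 90 (its x) x 110 (its y) x 12 mm high; glass above 86 x 106. Origin: centre of the underside, z up. The two SHORT ends (facing own +y, -y) are clear windows; the long sides (+x, -x) and top are frosted. Either way round is equal. 0.3 to 0.65 kg, it slides with about 1 to 5 N.
- photometer: Photometer, fixed. Origin on the bench, z up, y along the light path from the detector (-y side) to the lamp (+y side), x into the bay, away from the loading side; all its points share these axes. Outline x -235 to 175, y -182 to 210 mm (the table's part only from y = -85); housing tops z = 100. Beyond the back stop an electronics housing begins at x = 88, top z = 92.
- seat (a point): Point on the floor of the recess, straight above the photometer's origin. The recess is 4 mm deep; from here it reaches 47 mm to -x and +x (4 mm more than the cell's 90 mm in all), 57 mm to +y and 94 mm to -y. -x side: step up to the table; +x: the back stop; +y: step up to a level ledge; -y: detector head. The light path crosses here along y, 36 mm up.
- table_top (a point): Middle of the flat aluminium loading table, on its surface (24 mm above the bench, 4 mm above the recess's floor). It runs 94 mm each way in x, from the open front edge to the recess, and in y from the rail (126 mm to the -y side) to a raised edge 8 mm high (135 mm to the +y side).
- rail_end (a point): Front end of the dark steel guide rail, at the top edge of its guiding face, which looks to +y; top 12 mm above the table. The rail runs straight from here 188 mm along +x, to the recess. A cell held against it enters the recess with 2 mm to spare at the +y end.
- back_stop (a point): On the top edge of the back stop's face, which looks to -x, 47 mm beyond the seat point, 16 mm above the recess's floor; low dark steel bar along y, the far wall of the recess.
- lamp (a point): Centre of the lamp's lens, the end of a short barrel of 30 mm diameter on the lamp housing. The housing is 60 mm along x, from 9 to 68 mm to the +y side of this point, its top 44 mm above it. 79 mm are free between the barrel and the recess.
- light_sleeve (a joint): The detector head's light sleeve, a black tube of 34 mm diameter on the light path, standing 8 mm out of the head's low stop bar (16 mm high): m pressed in, 0 = free, about 0.006 when the cell's foot is home on the bar. Soft spring, under 0.5 N. The head (60 x 64 mm) is clamped firm on a slide: its bar's face is 66 to 92 mm to the -y side of the seat point.
- tube_rack: White tube rack with lilac-capped tubes, 150 x 60 x 72 mm, standing beyond the guide rail; bystander. Origin: centre of the underside.
- tip_box: Box of blue pipette tips, 84 x 120 x 70 mm; bystander. Origin: centre of the underside.
- petri_dish: Closed clear dish, diameter 92 mm, 17 mm high; bystander. Origin: centre of the underside.
- reagent_bottle: Glass bottle with black cap, diameter 68 mm, 140 mm high; bystander. Origin: centre of the underside.
- small_cell: Small capped glass cell, 52 x 32 x 68 mm, standing on the bench; bystander, not the one to seat. Origin: centre of the underside.
- pipette: Hand pipette lying on the bench, 220 mm long, black grip; bystander. Origin: on the bench below its middle.
There are look-alikes about, which are no part of the job. Leave any brown, green or pink look-alike of the cell alone.

How it is judged:
By the outcome, as a careful person would: the job done as asked, in the order asked, and still so for the second after the job is handed in, with the robot touching nothing.
It also fails if it takes over 69 s, if anything falls off the work surface, if the arm or the gripper's body presses on something with over 40 N, if the wrist force passes 120 N, or if a joint passes its speed limit or range.

## Working session

There is one attempt and no reset: what is moved stays moved. The work goes in short steps, Python scripts to look and compute and a tool call to move; the robot and the scene stay as the last step left them, time stands still between calls to the robot, and variables do not carry over. Pictures are saved under pics/ and viewed, and the job is handed in when it is done.

Besides the shell and the picture viewer there is one more tool, called after ">>>" by a JSON object that holds its "method" and its "body", one argument or row to a line. servo_tool: Moves the arm, as the interface text tells. Its arguments: {"type":"object","properties":{"motion":{"type":"array","items":{"type":"number"}},"gripper":{"type":"number"},"force":{"type":"number"}},"required":["motion"]}

```bash
mkdir -p pics
python3 - <<'E'
from station import ctrl
import cv2,numpy as np
o=ctrl.get_obs()
print({k:np.round(v,3).tolist() for k,v in o.items()})
for n in ["scene","side","wrist"]:
    c=ctrl.camera(n)
    cv2.imwrite(f"pics/{n}0.png",c["color"][:,:,::-1])
    print(n,c["fx"],c["cx"],c["cy"],np.round(c["rvec"],3),np.round(c["tvec"],3))
E
```

```text
{'time_s': 0.0, 'qpos': [-1.364, 0.3, 1.522, 0.0, 1.321, -0.067], 'joint_vel': [0.001, 0.0, 0.002, 0.0, 0.002, -0.0], 'tau': [0.0, -53.181, -35.274, 0.071, 0.024, -0.0], 'ee_pos': [0.149, -0.529, 0.205], 'eef_rot': [3.073, 1.57, 1.776], 'force': [0.009, 0.716, -0.26], 'moment': [-0.026, 0.046, -0.054], 'grip_width': 0.094}
scene 507.8247231386999 320.3406104763788 231.07868553476894 [ 1.504  2.07  -0.857] [ 0.188 -0.31   1.397]
side 603.861607092883 315.97769216441617 240.554009429363 [ 0.358 -2.796  1.193] [0.515 0.145 1.294]
wrist 419.9157719831942 325.58608237841213 234.4637252349125 [-2.328  1.765  0.237] [-0.548 -0.028  0.391]
```

View pics/scene0.png

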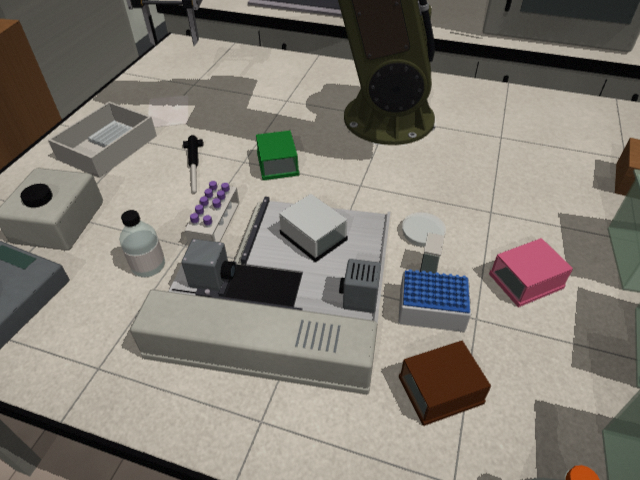

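View pics/side0.png

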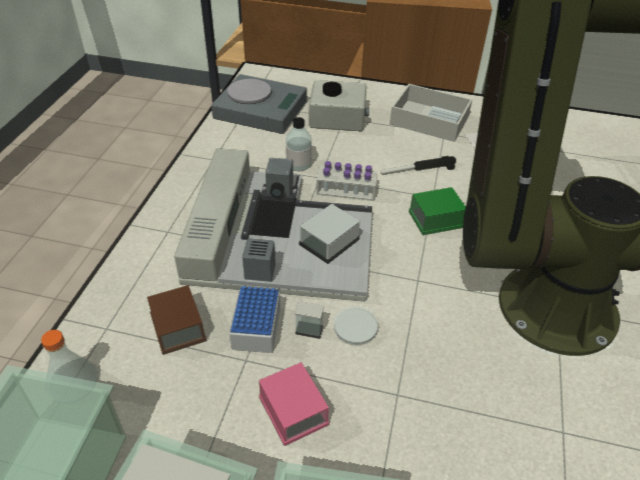

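View pics/wrist0.png

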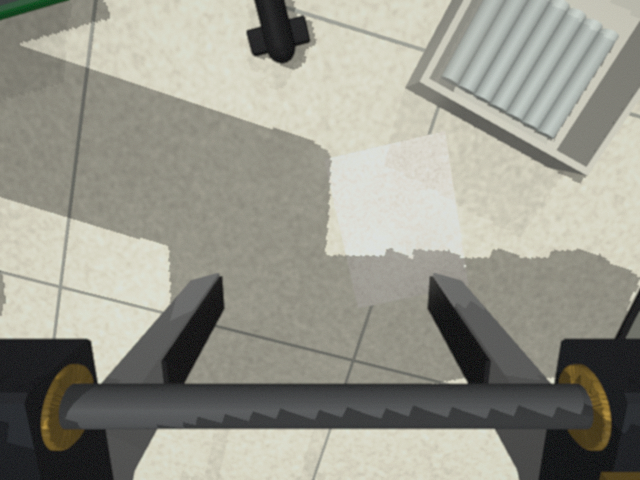

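```bash
cat > h.py <<'E'
from station import ctrl
import cv2,numpy as np
def cam(n):
    c=ctrl.camera(n); c['R']=cv2.Rodrigues(np.array(c['rvec'],float))[0]; c['t']=np.array(c['tvec'],float).ravel(); c['C']=-c['R'].T@c['t']; return c
def proj(c,P):
    p=(c['R']@np.atleast_2d(P).T).T+c['t']; return np.c_[c['fx']*p[:,0]/p[:,2]+c['cx'],c['fy']*p[:,1]/p[:,2]+c['cy']]
def plane(c,uv,z):
    uv=np.atleast_2d(np.array(uv,float)); d=np.c_[(uv[:,0]-c['cx'])/c['fx'],(uv[:,1]-c['cy'])/c['fy'],np.ones(len(uv))]@c['R']
    return c['C']+d*((z-c['C'][2])/d[:,2])[:,None]
def cloud(c):
    v,u=np.mgrid[0:480,0:640]; z=c['z_map']; P=np.stack([(u-c['cx'])/c['fx']*z,(v-c['cy'])/c['fy']*z,z],-1)
    W=(P-c['t'])@c['R']; W[z==0]=np.nan; return W
def ortho(c,z,x0,x1,y0,y1,s=0.0005):
    # top view resampled at plane z: rows=x, cols=y
    xs=np.arange(x0,x1,s);ys=np.arange(y0,y1,s);X,Y=np.meshgrid(xs,ys,indexing='ij')
    uv=proj(c,np.c_[X.ravel(),Y.ravel(),np.full(X.size,z)]).astype(np.float32)
    return cv2.remap(c['color'],uv[:,0].reshape(X.shape),uv[:,1].reshape(X.shape),cv2.INTER_LINEAR)
E
python3 - <<'E'
from h import *
for n in ["scene","side"]:
    c=cam(n); np.savez(f"{n}0.npz",**c)
    W=cloud(c); print(n,c['C'])
    crop=dict(scene=(slice(170,390),slice(120,410)),side=(slice(140,310),slice(160,390)))[n]
    im=c['color'][crop]; s=800/im.shape[1]; s=min(s,600/im.shape[0])
    cv2.imwrite(f"pics/{n}_c.png",cv2.resize(im,None,fx=s,fy=s,interpolation=cv2.INTER_CUBIC)[:,:,::-1])
    for z0,z1 in [(.018,.03),(.03,.04),(.08,.09),(.095,.105)]:
        m=(W[...,2]>z0)&(W[...,2]<z1); print(z0,m.sum())
    print(W[300,270] if n=="scene" else W[215,340])
c=dict(np.load('scene0.npz')); W=cloud(c)
for uv in [(313,222),(360,240),(270,285),(220,330),(205,250),(360,270),(280,240)]: print(uv,np.round(W[uv[1],uv[0]],4))
E
```

```text
scene [1.199053   0.20235481 0.77792262]
0.018 23212
0.03 6830
0.08 7941
0.095 3852
[ 0.69097843 -0.06828395  0.02357012]
side [0.31239872 0.93666634 0.99265843]
0.018 13714
0.03 5258
0.08 4843
0.095 2597
[ 0.4961423  -0.07915954  0.08295703]
(313, 222) [ 0.5303 -0.038   0.084 ]
(360, 240) [0.493  0.0499 0.0238]
(270, 285) [ 0.6558 -0.0829  0.0201]
(220, 330) [ 0.8165 -0.0973  0.0918]
(205, 250) [ 0.6732 -0.1966  0.0986]
(360, 270) [0.634  0.084  0.0998]
(280, 240) [ 0.5431 -0.1064  0.0238]
```

View pics/scene_c.png

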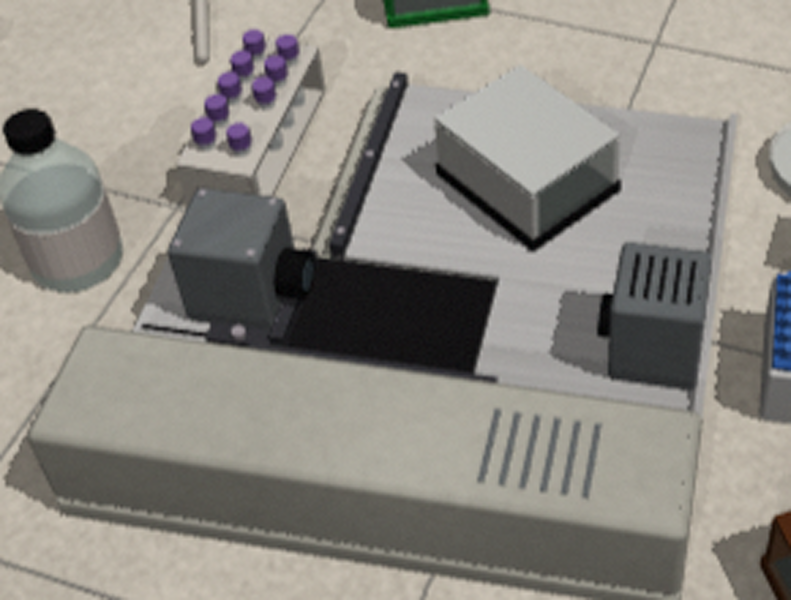

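View pics/side_c.png

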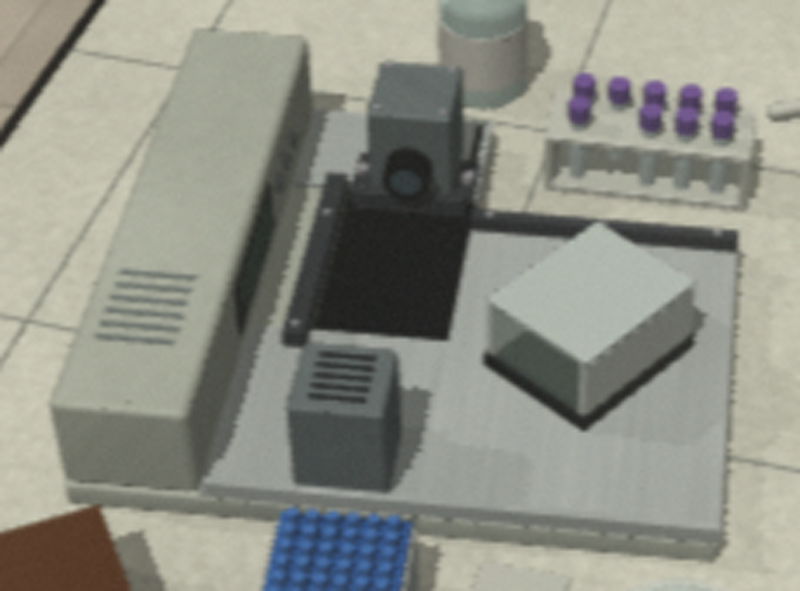

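Run:
```python
from h import *
out=[]
for n in ["scene","side"]:
    c=dict(np.load(n+'0.npz')); W=cloud(c)
    Z=W[...,2]
    # cell top
    m=(np.abs(Z-.084)<.003)&(W[...,0]>.4)&(W[...,0]<.62)&(np.abs(W[...,1])<.15)
    P=W[m][:,:2].astype(np.float32)*1000
    r=cv2.minAreaRect(P); print(n,'celltop',np.round(r[0],1),np.round(r[1],1),r[2],np.median(Z[m]),m.sum())
    print(np.round(cv2.boxPoints(r)))
    # housing tops
    for lab,box in dict(lamp=(.57,.72,.03,.14),det=(.57,.76,-.3,-.14)).items():
        m=(np.abs(Z-.1)<.004)&(W[...,0]>box[0])&(W[...,0]<box[1])&(W[...,1]>box[2])&(W[...,1]<box[3])
        P=W[m][:,:2].astype(np.float32)*1000; r=cv2.minAreaRect(P); print(lab,np.round(r[0],1),np.round(r[1],1),round(r[2],2),np.median(Z[m]))
    m=(np.abs(Z-.092)<.003)&(W[...,0]>.7)&(W[...,1]>-.3)&(W[...,1]<.14)
    P=W[m][:,:2].astype(np.float32)*1000; r=cv2.minAreaRect(P); print('elec',np.round(r[0],1),np.round(r[1],1),round(r[2],2))
    m=(np.abs(Z-.036)<.003)&(W[...,0]>.3)&(W[...,0]<.7)&(W[...,1]>-.25)&(W[...,1]<-.08)&(c['color'].sum(-1)<200)
    P=W[m][:,:2].astype(np.float32)*1000; r=cv2.minAreaRect(P); print('rail',np.round(r[0],1),np.round(r[1],1),round(r[2],2),m.sum()); print(np.round(cv2.boxPoints(r)))
    im=ortho(c,.024,.37,.80,-.26,.16,.00075)
    for k in range(0,44,5):
        cv2.putText(im,f"{370+k*10}",(0,int(k*10/.75)+4),0,.35,(255,0,0),1); 
    for k in range(0,43,5):
        cv2.putText(im,f"{-260+k*10}",(int(k*10/.75),8),0,.3,(255,0,0),1)
    cv2.imwrite(f"pics/{n}_o.png",im[:,:,::-1])
```

```text
scene celltop [514.6 -44.1] [109.4  88.7] 61.09889602661133 0.08425051408555911 1612
[[ 449.  -70.]
 [ 527. -113.]
 [ 580.  -18.]
 [ 502.   25.]]
lamp [639.3  89.6] [62.5 58.9] 8.23 0.10016651427210271
det [ 680.5 -197.3] [61.1 64.2] 7.67 0.10028949808910817
elec [761.2 -54.8] [150.2 390.2] 7.92
rail [ 502.9 -147. ] [382.4 112.6] 11.75 471
[[ 304. -131.]
 [ 327. -241.]
 [ 702. -163.]
 [ 679.  -53.]]
side celltop [545.7  15.9] [248.2  90.6] 61.80254364013672 0.08404856128849414 1169
[[ 447.  -72.]
 [ 527. -115.]
 [ 644.  104.]
 [ 564.  147.]]
lamp [636.7  88.7] [59.5 63.2] 7.63 0.09992596715132185
det [ 677.7 -198.1] [60.  68.1] 7.93 0.09990148221047088
elec [759.6 -55.7] [145.6 395.2] 8.07
rail [ 499.5 -183.2] [ 80.6 399.1] 88.57 195
[[ 299. -218.]
 [ 698. -228.]
 [ 700. -148.]
 [ 301. -138.]]
```

View pics/scene_o.png

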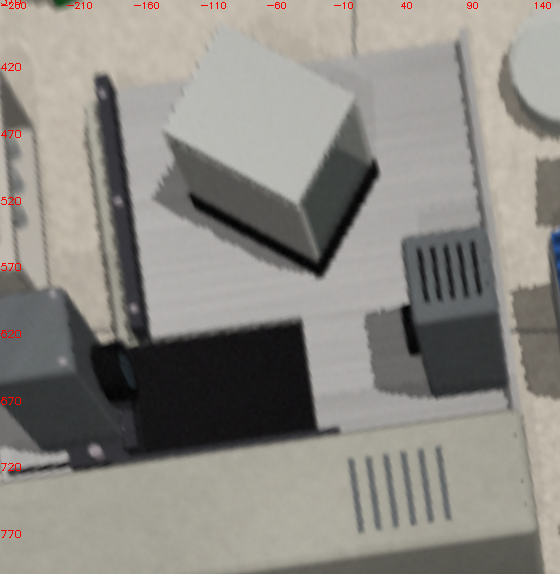

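View pics/side_o.png

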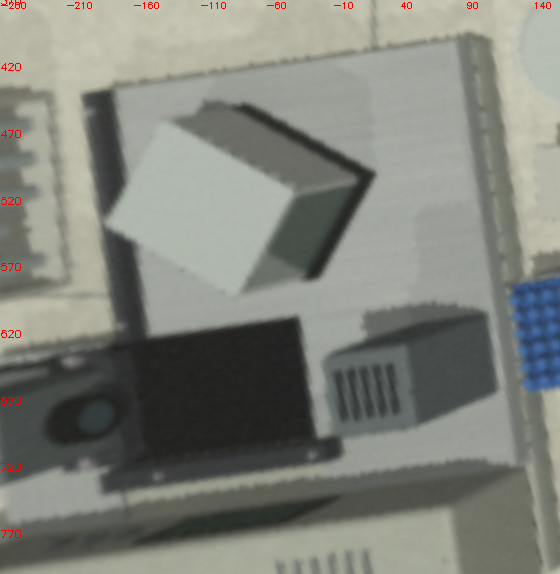

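```bash
cat >> h.py <<'E'
from scipy.spatial.transform import Rotation as Ro
YAW=np.radians(8.0); O=np.array([.6623,-.0836])
ex=np.array([np.cos(YAW),np.sin(YAW)]); ey=np.array([-np.sin(YAW),np.cos(YAW)])
def ph2w(p): p=np.array(p)/1000.; return O+p[0]*ex+p[1]*ey
def w2ph(w): d=np.array(w)[:2]-O; return np.array([d@ex,d@ey])*1000
def tool():
    o=ctrl.get_obs(); R=Ro.from_euler('xyz',o['eef_rot']).as_matrix(); return o,R
def goto(x,y,z,jawdeg=None):
    """ph target mm -> tool shift mm, roll deg; jawdeg = jaw (tool z) angle from ph x"""
    o,R=tool(); w=np.r_[ph2w((x,y)),z/1000.]; d=R.T@(w-o['ee_pos'])*1000
    out=np.round(d,1).tolist()
    if jawdeg is not None:
        cur=np.degrees(np.arctan2(R[1,2],R[0,2]))-np.degrees(YAW)
        dd=(jawdeg-cur+90)%180-90
        out.append(round(-dd,1)) # tool x down: positive roll = CW from above
    print('shift',out); return out
def cell(show=True,ns=("scene","side")):
    for n in ns:
        c=cam(n); W=cloud(c); Z=W[...,2]; PX=(W[...,:2]-O)@np.c_[ex,ey]*1000
        hsv=cv2.cvtColor(c['color'],cv2.COLOR_RGB2HSV)
        m=(Z>.074)&(Z<.089)&(PX[...,0]>-250)&(PX[...,0]<62)&(PX[...,1]>-100)&(PX[...,1]<140)&(hsv[...,2]>110)&~((PX[...,1]>126)&(PX[...,0]>-45))
        m=cv2.morphologyEx(m.astype(np.uint8),cv2.MORPH_OPEN,np.ones((3,3)))
        k,l,st,_=cv2.connectedComponentsWithStats(m); i=1+np.argmax(st[1:,4])
        P=PX[l==i].astype(np.float32); z=np.median(Z[l==i]); r=cv2.minAreaRect(P)
        A=np.c_[P,np.ones(len(P))]; co=np.linalg.lstsq(A,Z[l==i]*1000,rcond=None)[0]
        s=r[1]; a=r[2] if s[0]<s[1] else r[2]-90
        print(n,'cell ph',np.round(r[0],1),'size',np.round(s,1),'yaw(x-axis vs ph x)',round((a+90)%180-90,1),'z',round(z*1000,1),'tilt mm/100mm',np.round(co[:2]*100,2),st[i,4])
        c_=c['color']
        globals()['last_'+n]=c
def pic(n,name,box=None):
    c=globals().get('last_'+n) or cam(n); im=c['color']
    if box: u0,u1,v0,v1=box; im=im[v0:v1,u0:u1]; s=min(780/im.shape[1],580/im.shape[0]); im=cv2.resize(im,None,fx=s,fy=s,interpolation=cv2.INTER_CUBIC)
    cv2.imwrite(f"pics/{name}.png",im[:,:,::-1])
E
python3 - <<'E'
from h import *
o,R=tool(); print(np.round(R,3)); cell()
print(w2ph(o['ee_pos']))
goto(-116,139,120,0); goto(-116,139,29,0)
c=dict(np.load('side0.npz'));W=cloud(c);Z=W[...,2];PX=(W[...,:2]-O)@np.c_[ex,ey]*1000
m=(PX[...,1]<-62)&(PX[...,1]>-140)&(PX[...,0]<-40)&(PX[...,0]>-240); print('max z rail side',np.nanmax(Z[m]))
for lo in (-75,-80,-85,-90):
  pass
c=dict(np.load('scene0.npz'))
for nm,p,z in [('rail_end',(-235,-55),.036),('railfar',(-47,-55),.036),('seat',(0,0),.02),('bs',(47,0),.036),('lamp',(0,136),.056),('recess',(-47,57),.024),('front+y',(-235,206),.032)]:
  print(nm,[np.round(proj(dict(np.load(k+'0.npz')),np.r_[ph2w(p),z])[0],1).tolist() for k in('scene','side')])
E
```

```text
[[-0.     0.963  0.27 ]
 [ 0.     0.27  -0.963]
 [-1.     0.    -0.   ]]
scene cell ph [-140.2   59.8] size [107.7  88.6] yaw(x-axis vs ph x) -36.9 z 84.3 tilt mm/100mm [ 0.21 -0.04] 1592
side cell ph [-141.6   58.2] size [110.4  89.9] yaw(x-axis vs ph x) -35.5 z 84.0 tilt mm/100mm [ 0.58 -0.71] 1305
[-570.66190951 -369.98933689]
shift [85.4, 518.7, -443.6, np.float64(-82.3)]
shift [176.4, 518.7, -443.6, np.float64(-82.3)]
max z rail side 0.07364108112234874
rail_end [[270.0, 196.6], [371.1, 209.6]]
railfar [[246.3, 259.8], [294.0, 203.1]]
seat [[268.4, 287.5], [271.6, 221.4]]
bs [[261.2, 302.2], [251.9, 214.7]]
lamp [[339.8, 285.2], [261.1, 250.4]]
recess [[302.8, 271.3], [287.6, 238.2]]
front+y [[388.4, 211.6], [365.8, 291.5]]
```

>>> {"method": "servo_tool", "body": {
  "motion": [0,150,-130,-24,40,300,-260,-48,65,519,-444,-82,65,519,-444,-82,65,519,-444,-82,65,519,-444,-82,65,519,-444,-82,65,519,-444,-82,65,519,-444,-82,65,519,-444,-82,65,519,-444,-82,65,519,-444,-82,65,519,-444,-82,65,519,-444,-82,65,519,-444,-82],
  "gripper": 0
}}

```text
time_s: 2.22
ee_pos: [0.5282, 0.0374, 0.1408]
eef_rot: [-0.148, 1.57, -0.015]
force: [1.3, 0.0, 0.5]
grip_width: 0.0001
```

Run:
```python
from h import *
o,R=tool(); print(np.round(R,3),o['qpos']); goto(-116,139,29,0)
c=cam('wrist'); cv2.imwrite('pics/w1.png',c['color'][:,:,::-1])
```

```text
[[ 0.001 -0.132  0.991]
 [-0.     0.991  0.132]
 [-1.    -0.     0.001]] [ 1.52892740e-03  3.17150287e-01  1.65578594e+00 -1.05995778e-05
  1.16807644e+00 -1.31220391e-01]
shift [111.8, 0.5, -0.1, np.float64(-0.4)]
```

View pics/w1.png

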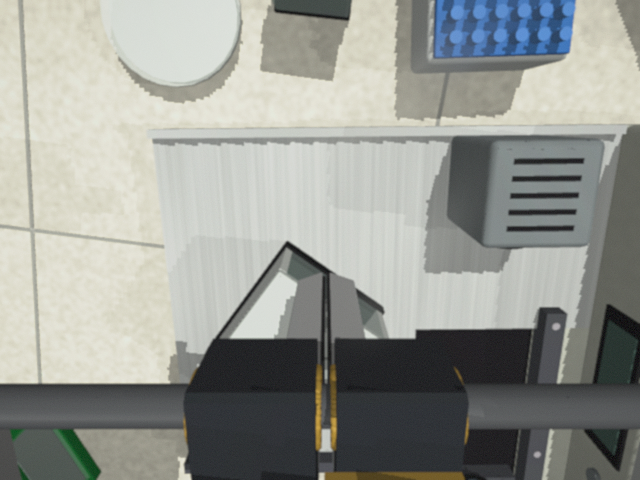

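>>> {"method": "servo_tool", "body": {
  "motion": [30,6,0,0,70,6,0,0,100,6,0,0,111,6,0,0,111,6,0,0,111,6,0,0]
}}

```text
time_s: 3.02
ee_pos: [0.5282, 0.0441, 0.0307]
eef_rot: [-0.118, 1.569, 0.016]
force: [-0.1, 0.8, 0.0]
grip_width: 0.0007
```

Run:
```python
from h import *
o,R=tool(); print(o['ee_pos'],o['force'],w2ph(o['ee_pos'])); cell(ns=("scene",)); pic('scene','s2',(220,420,170,320))
c=cam('wrist'); cv2.imwrite('pics/w2.png',c['color'][:,:,::-1])
```

```text
[0.52821089 0.04414886 0.03070055] [-0.05491725  0.84071102  0.03669548] [-115.00496151  145.1672158 ]
scene cell ph [-140.2   58.9] size [107.2  86.5] yaw(x-axis vs ph x) -38.5 z 84.3 tilt mm/100mm [0.22 0.21] 1397
```

View pics/w2.png

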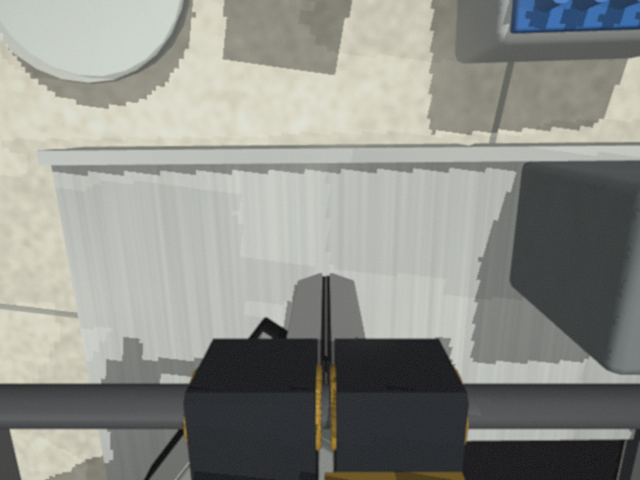

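View pics/s2.png

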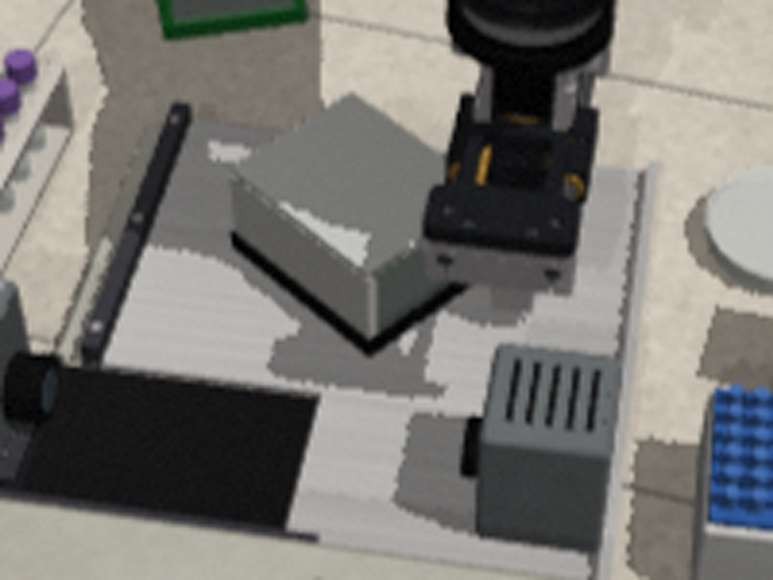

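>>> {"method": "servo_tool", "body": {
  "motion": [0,-5,-4,0,0,-10,-8,0,0,-14,-11,0,0,-17,-14,0,0,-20,-17,0,0,-22,-20,0,0,-24,-23,0,0,-26,-26,0,0,-28,-29,0,0,-30,-32,0,0,-30,-32,0]
}}

```text
time_s: 4.5
ee_pos: [0.4995, 0.01, 0.0294]
eef_rot: [-3.032, 1.57, -2.898]
force: [-0.9, 1.3, 1.4]
grip_width: 0.0007
```

Run:
```python
from h import *
o,R=tool(); print(o['ee_pos'],o['force'],w2ph(o['ee_pos'])); cell(); pic('scene','s3',(220,420,170,320))
```

```text
[0.49949421 0.00996383 0.02935133] [-0.85726705  1.34410106  1.42101429] [-148.19980308  115.31146234]
scene cell ph [-147.6   41.8] size [105.5  87.9] yaw(x-axis vs ph x) -21.6 z 84.4 tilt mm/100mm [-0.06  0.03] 1174
side cell ph [-112.6   61. ] size [ 9.1 17.7] yaw(x-axis vs ph x) 5.7 z 84.3 tilt mm/100mm [19.96 13.28] 24
```

View pics/s3.png

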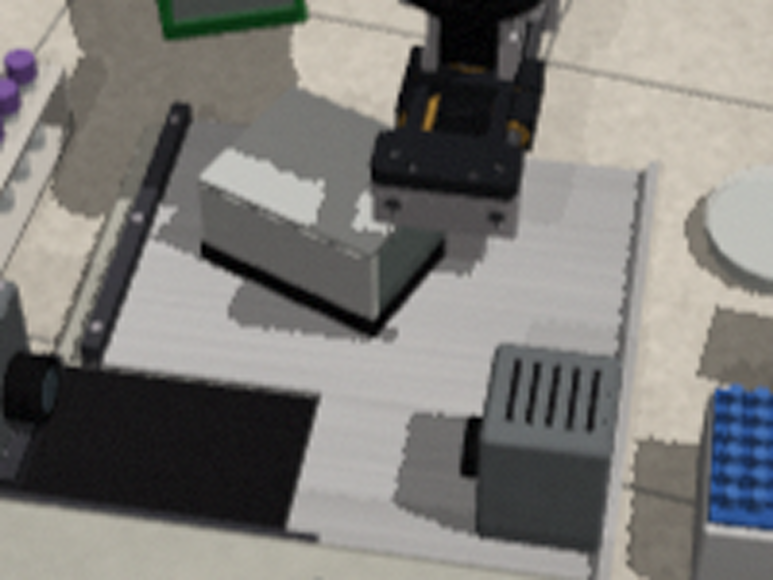

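>>> {"method": "servo_tool", "body": {
  "motion": [0,-3,-2,0,0,-6,-4,0,0,-9,-6,0,0,-12,-8,0,0,-15,-10,0,0,-18,-12,0,0,-21,-13,0,0,-24,-14,0,0,-24,-14,0]
}}

```text
time_s: 5.72
ee_pos: [0.4892, -0.0157, 0.0295]
eef_rot: [-1.272, 1.571, -1.138]
force: [-0.3, 0.3, -0.2]
grip_width: 0.0006
```

Run:
```python
from h import *
o,R=tool(); print(o['ee_pos'],o['force'],w2ph(o['ee_pos'])); cell(ns=("scene",)); pic('scene','s4',(220,420,170,320))
```

```text
[ 0.48918434 -0.01571073  0.02947451] [-0.25381503  0.34727813 -0.19122907] [-161.98254893   91.32162344]
scene cell ph [-148.3   20.8] size [103.8  89. ] yaw(x-axis vs ph x) -8.8 z 84.3 tilt mm/100mm [ 0.19 -0.09] 1132
```

View pics/s4.png

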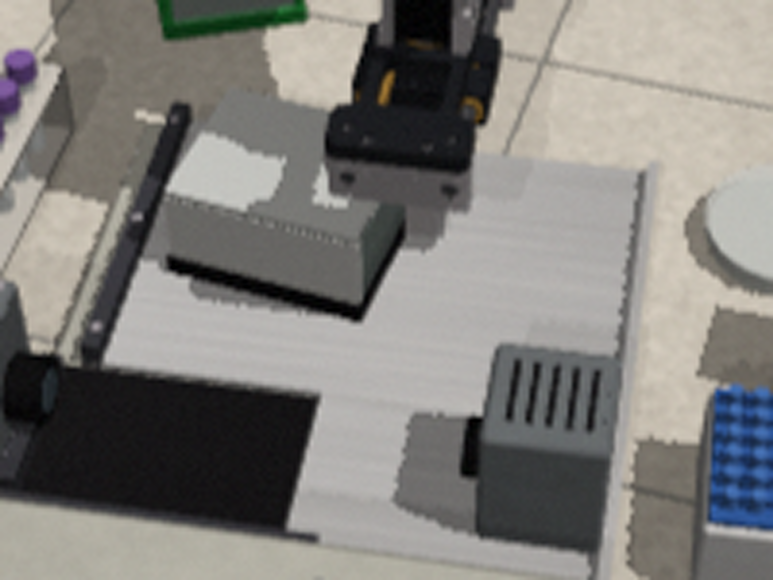

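>>> {"method": "servo_tool", "body": {
  "motion": [0,6,0,0,0,10,4,0,0,10,9,0,0,10,9,0,0,10,9,0,0,6,9,0,0,2,9,0,0,-2,9,0,0,-5,9,0,0,-8,9,0,0,-11,9,0,0,-14,9,0,0,-17,9,0,0,-20,9,0,0,-22,9,0,0,-24,9,0,0,-25,9,0],
  "gripper": 0.64
}}

```text
time_s: 7.9
ee_pos: [0.5015, -0.0391, 0.0295]
eef_rot: [-0.339, 1.571, -0.205]
force: [0.6, 2.3, -0.4]
grip_width: 0.0603
```

Run:
```python
from h import *
o,R=tool(); print(o['ee_pos'],o['force'],w2ph(o['ee_pos'])); cell(ns=("scene",)); pic('scene','s5',(220,420,170,320))
```

```text
[ 0.501512   -0.03909917  0.02945564] [ 0.60456762  2.34361963 -0.37110035] [-153.02990092   66.44511457]
scene cell ph [-140.1    1.7] size [105.1  91.3] yaw(x-axis vs ph x) -2.7 z 84.4 tilt mm/100mm [-0.56  0.35] 1039
```

View pics/s5.png

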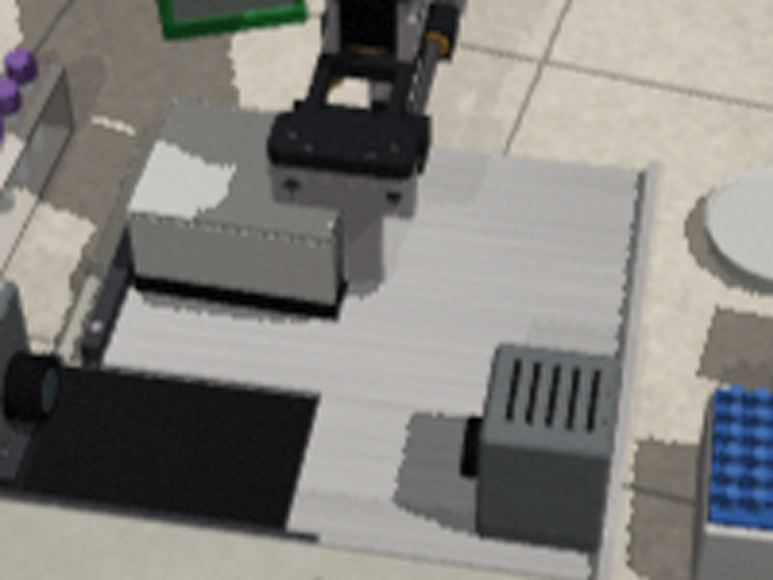

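>>> {"method": "servo_tool", "body": {
  "motion": [0,-1,0,0,0,-2,0,0,0,-3,0,0,0,-3,0,0]
}}

```text
time_s: 8.45
ee_pos: [0.5018, -0.0419, 0.0295]
eef_rot: [1.441, 1.571, 1.575]
force: [-0.1, 2.9, 0.2]
grip_width: 0.0602
```

>>> {"method": "servo_tool", "body": {
  "motion": [0,-0.7,0,0,0,-1.4,0,0,0,-2,0,0,0,-2,0,0]
}}

```text
time_s: 8.95
ee_pos: [0.5017, -0.0425, 0.0294]
eef_rot: [1.945, 1.568, 2.08]
force: [-4.1, 15.5, 3.4]
grip_width: 0.0598
```

Run:
```python
from h import *
o,R=tool(); print(o['force'],w2ph(o['ee_pos'])); cell(ns=("scene",)); pic('scene','s6',(220,420,170,320))
```

```text
[-4.07362125 15.52875766  3.43270173] [-153.36213696   63.01173561]
scene cell ph [-139.8   -1.8] size [104.  89.] yaw(x-axis vs ph x) -1.2 z 84.4 tilt mm/100mm [-0.33  0.48] 1033
```

View pics/s6.png

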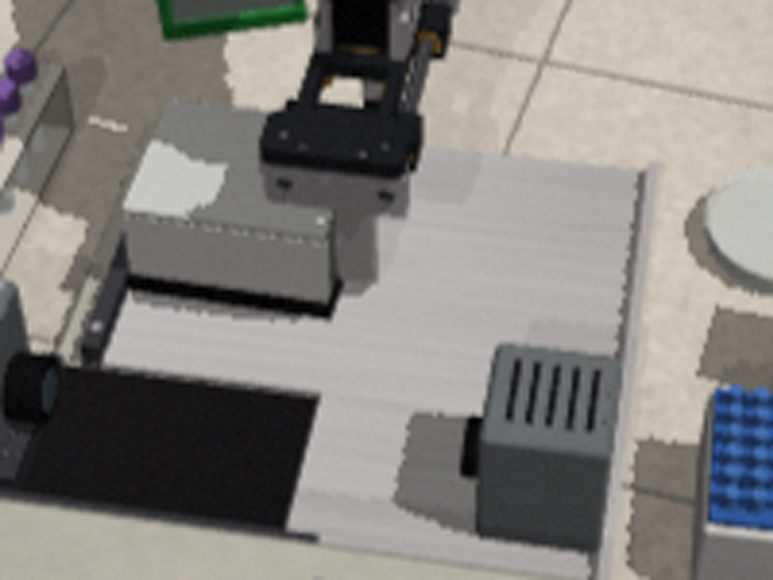

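>>> {"method": "servo_tool", "body": {
  "motion": [0,4,0,0,0,14,0,0,0,24,0,0,-30,24,0,0,-65,24,0,0,-95,24,-5,10,-100,10,-20,20,-100,-10,-35,30,-100,-30,-45,40,-100,-50,-52,50,-100,-62,-55,60,-100,-62,-55,70,-100,-62,-55,80,-100,-62,-55,90,-80,-62,-55,90,-50,-62,-55,90,-20,-62,-55,90,0,-62,-55,90,0,-62,-55,90]
}}

```text
time_s: 11.38
ee_pos: [0.4552, -0.1122, 0.0285]
eef_rot: [-1.972, 1.568, 2.875]
force: [-0.2, 0.7, 0.7]
grip_width: 0.0603
```

Run:
```python
from h import *
o,R=tool(); print(np.round(R,3),o['ee_pos'],o['force'],w2ph(o['ee_pos'])); cell(); goto(-208,-1,29.5,90)
pic('scene','s7',(220,420,170,320)); pic('side','d7',(230,430,150,300))
```

```text
[[-0.002  0.991  0.134]
 [ 0.001  0.134 -0.991]
 [-1.    -0.002 -0.001]] [ 0.455204   -0.11222477  0.02854349] [-0.24583766  0.72300981  0.74525147] [-209.06435369    0.47599998]
scene cell ph [-141.3   -0.4] size [106.6  92. ] yaw(x-axis vs ph x) -0.8 z 84.3 tilt mm/100mm [-0.82  0.04] 1626
side cell ph [-141.5   -2.7] size [111.3  85.9] yaw(x-axis vs ph x) -1.2 z 84.0 tilt mm/100mm [-0.17 -0.12] 1026
shift [0.6, 0.1, 0.9, np.float64(-0.3)]
```

View pics/s7.png

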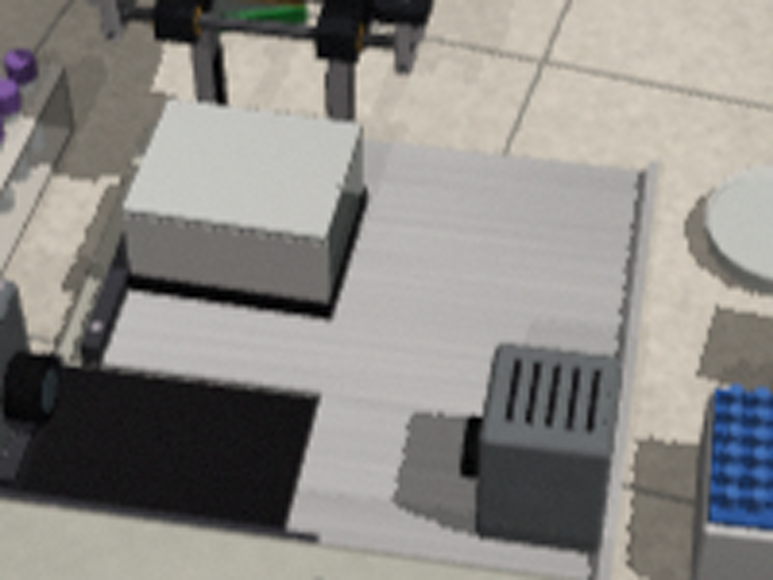

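View pics/d7.png

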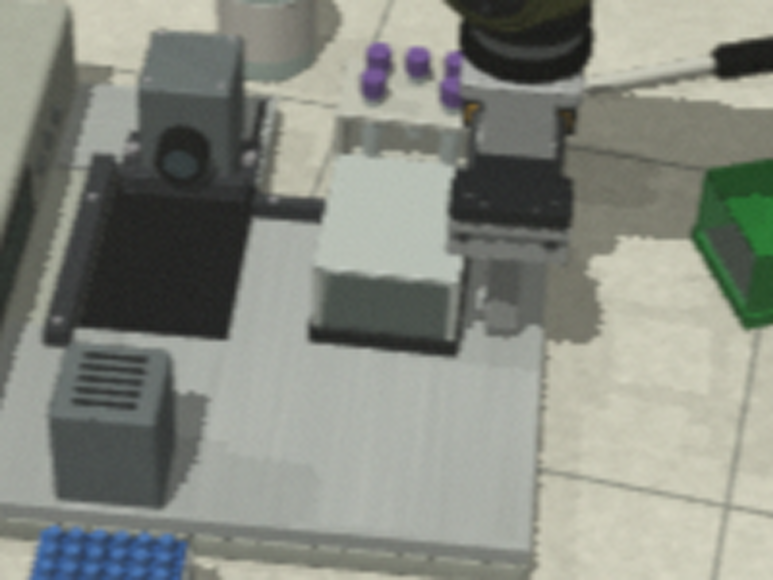

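>>> {"method": "servo_tool", "body": {
  "motion": [0,6,0,0,0,10,0,0,0,13,0,0,0,16,0,0,0,20,0,0,0,25,0,0,0,30,0.5,0,0,35,0.5,0,0,40,0.5,0,0,45,1,0,0,50,1,0,0,55,1,0,0,60,1,0,0,65,1.5,0,0,69,1.5,0,0,72,1.5,0,0,74,1.5,0,0,75,1.5,0]
}}

```text
time_s: 13.72
ee_pos: [0.5304, -0.104, 0.0294]
eef_rot: [-2.204, 1.57, 2.643]
force: [-5.1, 0.5, 4.0]
grip_width: 0.06
```

Run:
```python
from h import *
o,R=tool(); print(o['force'],w2ph(o['ee_pos'])); cell()
pic('scene','s8',(220,420,170,320))
```

```text
[-5.06759008  0.50688963  3.98987929] [-133.43978082   -1.84437095]
scene cell ph [-77.8  -1.7] size [ 88.9 106.9] yaw(x-axis vs ph x) 0.1 z 84.3 tilt mm/100mm [-1.52 -0.13] 1884
side cell ph [-78.6  -3. ] size [ 84.8 112.8] yaw(x-axis vs ph x) 1.6 z 84.2 tilt mm/100mm [-0.82 -0.34] 805
```

View pics/s8.png

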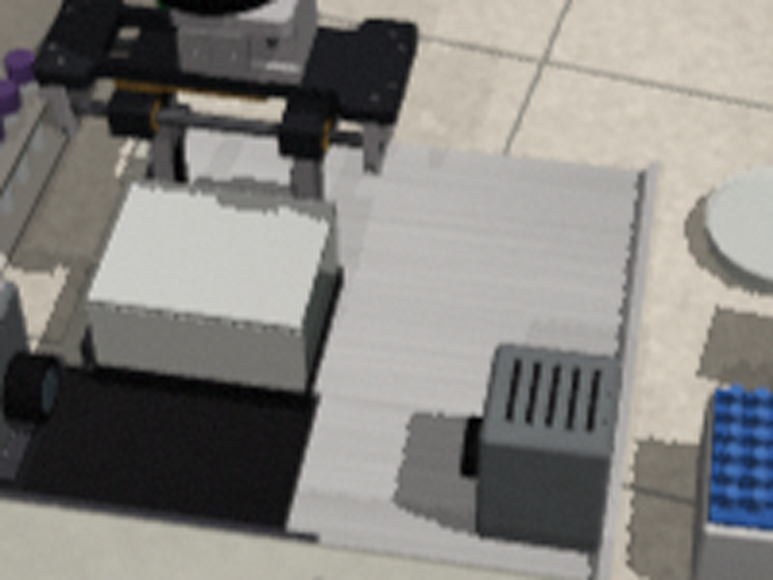

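>>> {"method": "servo_tool", "body": {
  "motion": [0,4,0,0,0,8,0,0,0,12,0,0,0,16,0,0,0,20,0,0,0,24,0,0,0,28,0,0,0,32,0,0,0,36,0,0,0,40,0,0,0,44,0,0,0,48,0,0,0,52,0,0,0,56,0,0,0,60,0,0,0,63,0,0,0,66,0,0,0,68,0,0,0,69,0,0]
}}

```text
time_s: 16.2
ee_pos: [0.5989, -0.095, 0.0294]
eef_rot: [-0.551, 1.571, -1.988]
force: [-2.2, -1.3, -1.5]
grip_width: 0.0602
```

Run:
```python
from h import *
o,R=tool(); print(o['force'],w2ph(o['ee_pos']),o['ee_pos'][2]); cell()
pic('scene','s9',(180,380,200,350))
```

```text
[-2.17803817 -1.3436588  -1.45583319] [-64.3982383   -2.44195742] 0.029441719402252223
scene cell ph [-7.1 -2.2] size [106.3  89.1] yaw(x-axis vs ph x) -0.1 z 82.3 tilt mm/100mm [-4.97  0.11] 2195
side cell ph [-8.2 -3.5] size [ 85.5 110.6] yaw(x-axis vs ph x) 0.4 z 81.7 tilt mm/100mm [-4.69 -0.17] 760
```

View pics/s9.png

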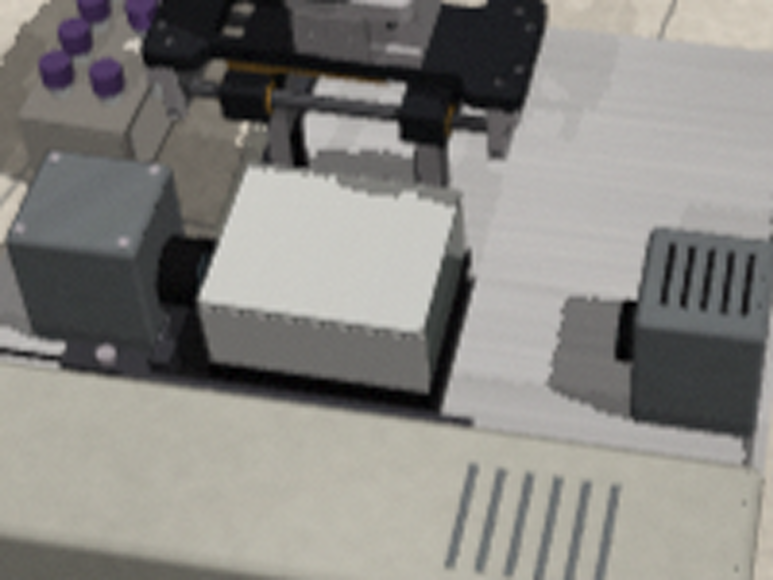

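>>> {"method": "servo_tool", "body": {
  "motion": [0,2,0,0,0,4,0,0,0,6,0,0,0,8,0,0,0,9,0,0,0,10,0,0,0,10,0,0]
}}

```text
time_s: 17.18
ee_pos: [0.6088, -0.0936, 0.0295]
eef_rot: [1.357, 1.571, -0.08]
force: [-0.7, 0.1, 0.1]
grip_width: 0.0598
```

Run:
```python
from h import *
o,R=tool(); print(o['force'],w2ph(o['ee_pos']),o['ee_pos'][2]); cell()
```

```text
[-0.66758587  0.08334756  0.11217056] [-54.38278549  -2.50351569] 0.029516867690649973
scene cell ph [-0.2 -2.2] size [106.7  91.3] yaw(x-axis vs ph x) -0.9 z 80.3 tilt mm/100mm [-0.18 -0.11] 2157
side cell ph [-1.2 -2.7] size [113.4  86.3] yaw(x-axis vs ph x) -0.6 z 80.1 tilt mm/100mm [-0.66 -0.71] 766
```

>>> {"method": "servo_tool", "body": {
  "motion": [0,-4,0,0,0,-12,0,0,-25,-14,0,0,-60,-14,0,0,-90,-14,-5,-10,-100,0,-20,-20,-100,15,-35,-30,-100,30,-50,-40,-100,45,-65,-50,-100,54,-80,-60,-100,54,-80,-70,-100,54,-80,-80,-100,54,-80,-90,-100,54,-80,-90,-70,54,-80,-90,-40,54,-80,-90,-15,54,-80,-90,0,54,-80,-90,0,54,-80,-90],
  "gripper": 0.53
}}

```text
time_s: 19.65
ee_pos: [0.6511, -0.0072, 0.0288]
eef_rot: [2.93, 1.569, 3.062]
force: [-0.1, -0.1, 0.2]
grip_width: 0.0496
```

Run:
```python
from h import *
o,R=tool(); print(np.round(R,3),o['force'],w2ph(o['ee_pos']),o['ee_pos'][2]); cell(); goto(0,78,28.5,0)
pic('scene','s10',(170,370,200,350));pic('side','d10',(190,350,140,270))
```

```text
[[-0.001 -0.132  0.991]
 [ 0.     0.991  0.132]
 [-1.     0.    -0.001]] [-0.09264544 -0.13745759  0.18841884] [-0.47057794 77.26690013] 0.028778552284262186
scene cell ph [  1.6 -14.7] size [89.8 82.7] yaw(x-axis vs ph x) -88.0 z 80.3 tilt mm/100mm [-0.05  0.17] 1520
side cell ph [11.7 16.2] size [16.7 47.3] yaw(x-axis vs ph x) 83.9 z 80.2 tilt mm/100mm [-1.83 25.43] 73
shift [1.9, 0.9, -0.4, np.float64(-0.4)]
```

View pics/s10.png

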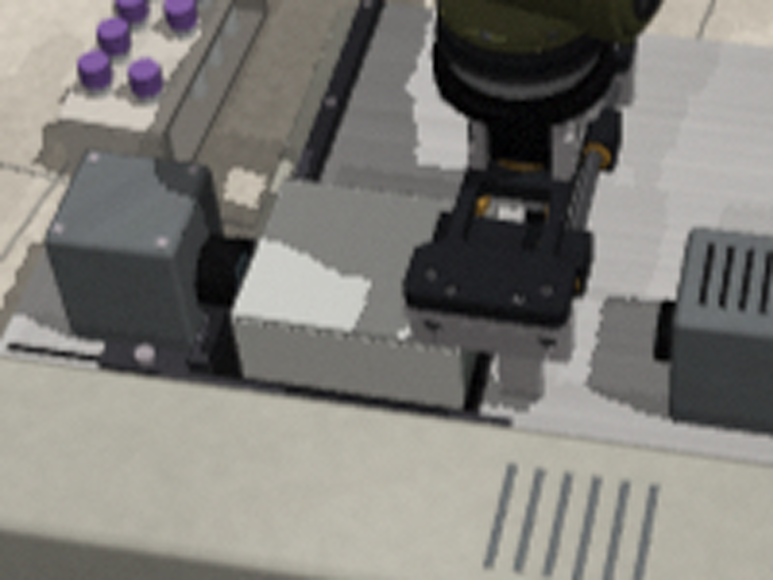

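View pics/d10.png

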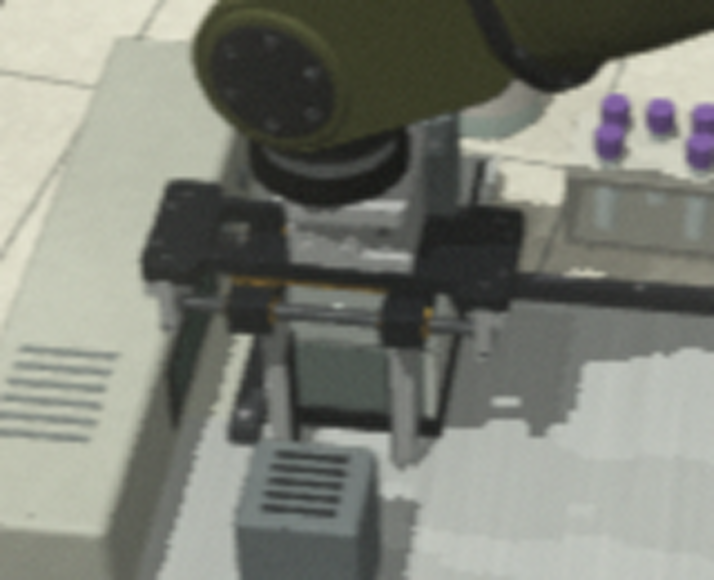

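>>> {"method": "servo_tool", "body": {
  "motion": [0,-5,0,0,0,-10,0,0,0,-13,0,0,0,-16,0,0,0,-19,0,0,0,-22,0,0,0,-25,0,0,0,-28,0,0,0,-31,0,0,0,-34,0,0,0,-36,0,0,0,-36,0,0]
}}

```text
time_s: 21.25
ee_pos: [0.6556, -0.0392, 0.0294]
eef_rot: [1.876, 1.565, 2.011]
force: [-5.9, 26.1, 7.0]
grip_width: 0.0496
```

Run:
```python
from h import *
o,R=tool(); print(o['force'],w2ph(o['ee_pos']),o['ee_pos'][2]); cell(ns=("scene",))
pic('scene','s11',(170,330,200,320))
```

```text
[-5.94388266 26.1010613   6.95708942] [-0.47425339 44.93282786] 0.02935071763804714
scene cell ph [  0.  -40.4] size [89.4 62.1] yaw(x-axis vs ph x) -89.6 z 80.3 tilt mm/100mm [-0.35  0.12] 1125
```

View pics/s11.png

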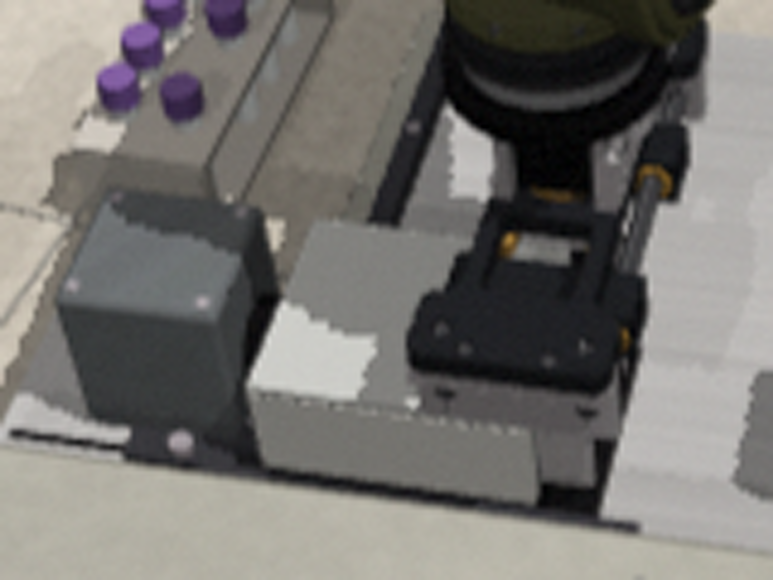

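>>> {"method": "servo_tool", "body": {
  "motion": [0,2,0,0,0,5,0,0,0,15,0,0,-30,25,0,0,-75,25,0,0,-110,20,-60,0,-120,20,-120,0,-120,20,-180,0,-120,20,-200,0,-120,20,-200,0]
}}

```text
time_s: 22.55
ee_pos: [0.4549, -0.0501, 0.15]
eef_rot: [-0.669, 1.57, -0.536]
force: [0.0, -0.1, 0.2]
grip_width: 0.0494
```

Run:
```python
from h import *
o,R=tool(); print(o['force'],w2ph(o['ee_pos']),o['ee_pos'][2]); cell()
pic('scene','s12',(170,330,200,320)); pic('side','d12',(210,350,150,255))
c=last_scene
for n in('scene','side'):
    c=globals()['last_'+n]; W=cloud(c); Z=W[...,2]; PX=(W[...,:2]-O)@np.c_[ex,ey]*1000
    m=(Z>.097)&(Z<.104)&(PX[...,0]>-35)&(PX[...,0]<35)&(PX[...,1]<-75)&(PX[...,1]>-170)
    print('head top',np.percentile(PX[m],[1,50,99],axis=0).round(1).tolist())
    m=(Z>.033)&(Z<.0385)&(PX[...,0]>-30)&(PX[...,0]<30)&(PX[...,1]<-55)&(PX[...,1]>-110); print('bar top',m.sum(), np.percentile(PX[m],[2,50,98],axis=0).round(1).tolist() if m.sum() else '')
```

```text
[ 0.0492327  -0.05756931  0.24751809] [-200.67828793   62.06640228] 0.1499936117699855
scene cell ph [  0.6 -19.4] size [108.7  89.9] yaw(x-axis vs ph x) -1.4 z 80.4 tilt mm/100mm [-0.   -0.14] 2120
side cell ph [ -1.8 -20.9] size [115.7  86. ] yaw(x-axis vs ph x) -0.1 z 80.2 tilt mm/100mm [-0.18  0.02] 1098Traceback (most recent call last):
  File "<stdin>", line 4, in <module>
NameError: name 'last_scene' is not defined
```

View pics/s12.png

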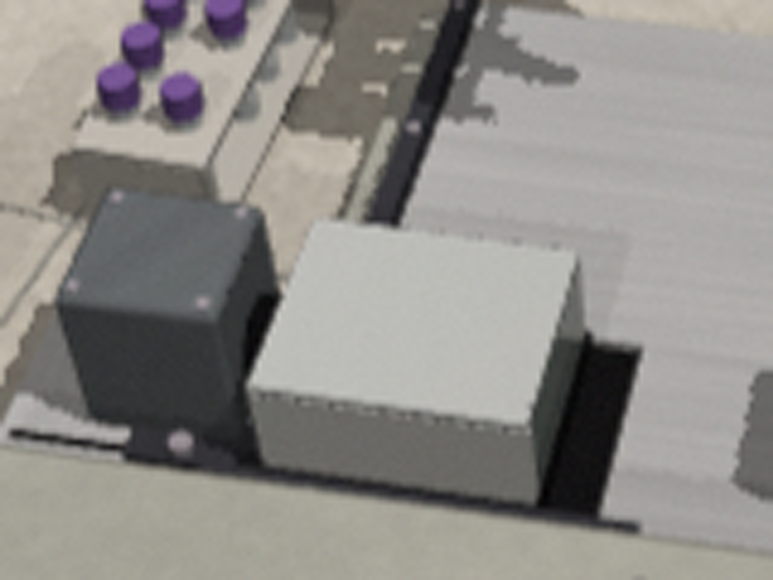

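View pics/d12.png

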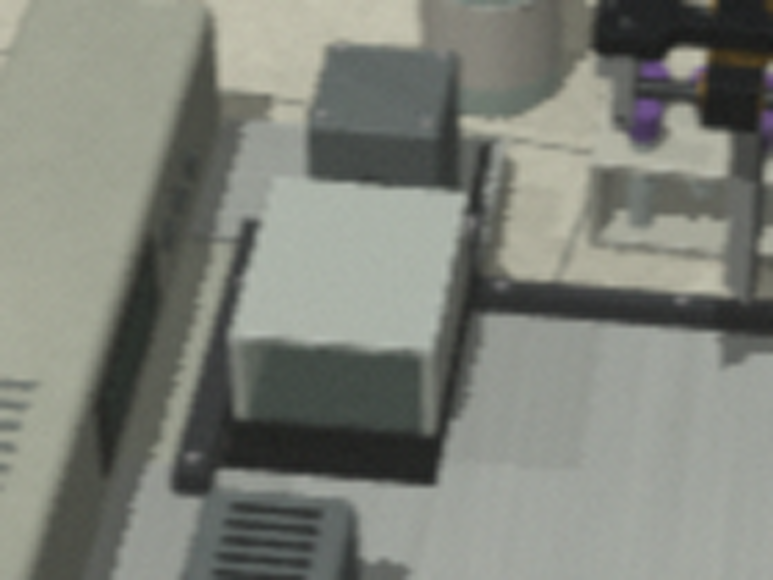

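Run:
```python
from h import *
for n in('scene','side'):
    c=dict(np.load(n+'0.npz')); W=cloud(c); Z=W[...,2]*1000; PX=(W[...,:2]-O)@np.c_[ex,ey]*1000
    for x0 in (-38,-26,-5,22,30):
        m=(abs(PX[...,0]-x0)<3)&(PX[...,1]<-55)&(PX[...,1]>-155)
        i=np.argsort(PX[m][:,1]); print(n,x0,[(int(a),int(b)) for a,b in zip(PX[m][i,1],Z[m][i])][::-1][:34])
# zoomed view of head
c=dict(np.load('side0.npz')); im=c['color'][155:235,245:325]; cv2.imwrite('pics/head.png',cv2.resize(im,None,fx=7,fy=7,interpolation=cv2.INTER_CUBIC)[:,:,::-1])
```

```text
scene -38 [(-55, 20), (-57, 19), (-57, 21), (-59, 17), (-59, 19), (-60, 19), (-60, 21), (-61, 20), (-62, 19), (-62, 20), (-63, 21), (-64, 21), (-64, 23), (-64, 18), (-65, 22), (-66, 20), (-66, 22), (-68, 19), (-69, 18), (-69, 20), (-70, 20), (-71, 20), (-72, 21), (-73, 18), (-73, 27), (-74, 29), (-74, 20), (-74, 35), (-74, 37), (-74, 23), (-76, 36)]
scene -26 [(-55, 20), (-56, 21), (-57, 19), (-57, 21), (-59, 20), (-59, 18), (-59, 20), (-60, 20), (-61, 24), (-62, 19), (-63, 21), (-63, 22), (-64, 21), (-65, 23), (-66, 19), (-66, 22), (-69, 18), (-69, 20), (-70, 20), (-70, 20), (-71, 20), (-72, 20), (-73, 26), (-73, 21), (-73, 19), (-82, 61), (-83, 59), (-83, 97), (-83, 94), (-84, 81), (-84, 71), (-84, 54), (-84, 66), (-84, 82)]
scene -5 [(-55, 22), (-55, 20), (-56, 20), (-56, 22), (-59, 21), (-60, 17), (-61, 20), (-61, 22), (-61, 20), (-62, 21), (-63, 19), (-64, 63), (-64, 48), (-64, 64), (-65, 60), (-65, 19), (-65, 55), (-65, 21), (-65, 57), (-65, 44), (-65, 50), (-65, 66), (-65, 51), (-65, 68), (-66, 40), (-66, 46), (-66, 21), (-66, 70), (-66, 71), (-67, 19), (-68, 22), (-68, 70), (
[... 2006 characters left out ...]
63, 21), (-67, 21), (-68, 17), (-68, 40), (-69, 19), (-71, 24), (-72, 20), (-73, 19), (-75, 31), (-75, 37), (-75, 21), (-76, 24), (-76, 30), (-76, 26), (-76, 33), (-77, 23), (-77, 38), (-79, 34), (-79, 68), (-80, 92), (-80, 20), (-80, 23), (-81, 42), (-81, 73), (-81, 60), (-81, 64), (-82, 79), (-82, 69), (-82, 100)]
side 30 [(-55, 21), (-56, 17), (-56, 23), (-56, 20), (-59, 17), (-60, 20), (-61, 22), (-63, 20), (-64, 16), (-67, 21), (-67, 24), (-67, 21), (-68, 22), (-69, 18), (-70, 21), (-71, 33), (-72, 35), (-72, 26), (-73, 28), (-73, 37), (-75, 37), (-76, 30), (-76, 19), (-76, 19), (-76, 35), (-77, 25), (-77, 22), (-78, 37), (-78, 31), (-79, 36), (-80, 29), (-80, 23), (-82, 15), (-84, 77)]
```

View pics/head.png

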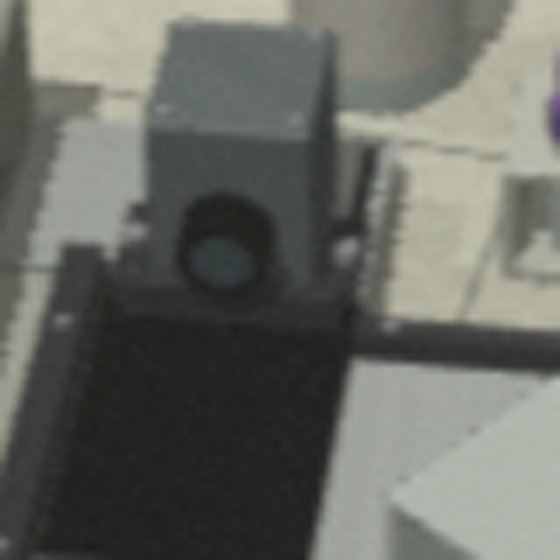

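Run:
```python
from h import *
for n in('scene','side'):
    a=np.load(n+'0.npz')['color']; c=cam(n); d=cv2.absdiff(a,c['color']).max(-1)
    cv2.imwrite(f'pics/{n}_fin.png',c['color'][:,:,::-1]); print(n,(d>60).sum())
cell(); o,R=tool(); print(o['force'],o['time_s'])
```

```text
scene 22476
side 37928
scene cell ph [  0.8 -18.8] size [ 88.6 106.7] yaw(x-axis vs ph x) 0.2 z 80.4 tilt mm/100mm [0.25 0.07] 2113
side cell ph [ -1.6 -20.3] size [112.7  86. ] yaw(x-axis vs ph x) -0.3 z 80.1 tilt mm/100mm [0.5  0.15] 1082
[-0.72321933  0.6431439   0.02052786] 22.85
```

View pics/scene_fin.png

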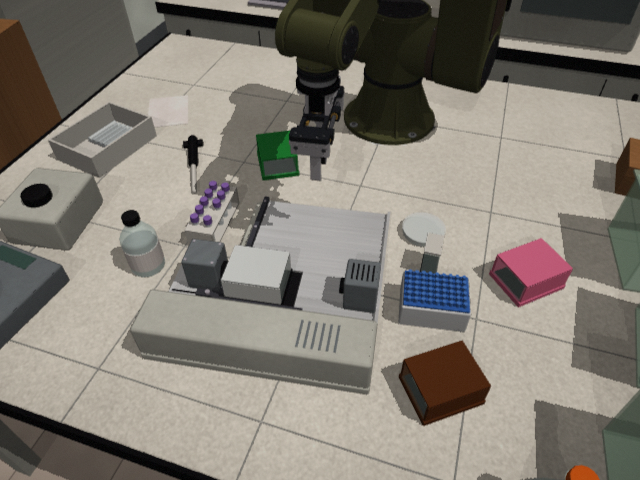

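```bash
python3 -c "
from station import ctrl
print(ctrl.hand_in())"
```

```text
the job is handed in; nothing more can be done
None
```

The cell is in the recess, lying flat, turned so its clear ends face the lamp and the detector, and home against the detector head's stop bar. I handed the job in at about 23 s of the 69 s allowed.

**What I did:** I turned the cell about 37° with the shut fingers. I then squared it against the guide rail with the spread fingers and pushed it into the bay until it dropped. Last, I slid it about 16–18 mm sideways onto the stop bar.

**Last checks:**
- **Height and tilt:** the top is at 80 mm, which is right for the recess floor. Tilt is within the depth noise, and the cell is square to within about 0.3°.
- **Against the bar:** from the finger contact, the foot's end is about 73 mm to the detector side of the seat. The bar's face measured 73–74 mm in the first pictures, so they agree within the 2 mm calibration.
- **Surroundings:** in the final scene picture nothing else has visibly moved, and the arm is clear of everything.

**Limits and disagreements:**
- **Push force:** contact force reached about 26 N when the cell met the bar, firmer than I meant because the bar stood about 10 mm nearer than I had estimated. Squaring it on the rail peaked near 16 N.
- **Sleeve:** I could not read how far the light sleeve is pressed in. I infer it from the foot resting on the bar.
- **Cameras:** the two views differ by about 1.5–2.5 mm on the cell's centre, in both directions. I relied on the finger contact position.

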